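# Close the nut mill and torque its hold-down bolt

## Task

Close the nut mill again: first swing its cover fully shut, then turn the click wrench that sits on the hold-down bolt clockwise (seen from above) until the bolt stops and the wrench's handle joint gives way with a clear bend. Stop as soon as it has given way - do not fold the handle on towards its end stop - then let go, leaving the wrench on the bolt and the jar, cake ring, cake turner, bowl and tin around the mill where they are.

Things in the scene. Friction and masses are not known exactly. Their poses are not given: they have to be found in the camera images.
- mill: Nut mill, fixed: low white housing 220 x 260 mm (its x, y), top 120 mm high; grey motor (top at 114 mm) reaching 205 mm from the centre at +x, steel chute at -x. Open chamber with a steel cone in its top, centred at y = +35 mm. Origin: centre of the underside, on the counter; z up. Cover hinged along x at the +y rim; hold-down bolt on top at x = 0, y = -100 mm.
- cover (a joint): Angle of the hinged cover, rad: 0 = shut flat on the housing, about 1.57 = upright, 2.0 = end stop, leaning back towards the mill's +y. At the start it stands open. The stiff hinge (about 0.4 N m, 3 N at the free edge) holds the cover wherever it is left, so it must be pushed all the way down.
- cover_hinge (a point): Point on the hinge axis of the cover (axis along the mill's x), in the middle of its width: mill frame (0, 107, 126.5) mm. Fixed to the mill, axes as the mill's.
- cover_edge (a point): On the cover's outer (upper when shut) face, middle of the free edge, 150 mm from the hinge axis. Aluminium plate 165 mm wide, 10 mm thick (mid-thickness passes through the axis); a tongue 30 mm wide goes on to 176 mm. Black knob on the outer face 75 mm from the hinge, 24 mm across, 24 mm high. y points to the hinge, z out of the outer face.
- bolt (a joint): Angle of the bolt with its hold-down dog and the wrench's head, rad, clockwise from above: it starts between 0 and 0.3 and is fully home against a solid stop at 0.9, where the dog lies over the cover's tongue. Turning it takes about 0.35 N m; it stays where it is left.
- bolt_axis (a point): Point on the vertical bolt axis at the height of the wrench's centre line, 156 mm above the counter. x points along the wrench's head, from the bolt to the handle; z up. The socket is 38 mm across, its top at 172 mm; the dog reaches 51 mm from the axis just below it.
- handle (a joint): Bend of the wrench's breakaway joint, rad, clockwise from above: 0 = straight, end stop 0.5. It stays straight up to about 1 N m at this joint (10 N at mid-grip, met only once the bolt is home), then gives way: bends at that same moment and stays bent where left. Clearly tripped: over 0.15 (9 degrees); folded too far: over 0.35 (20 degrees).
- wrench_pivot (a point): Vertical axis of the breakaway joint, a dark 26 mm drum on the wrench, 60 mm from the bolt axis, 156 mm above the counter.
- wrench_grip (a point): Middle of the wrench's round black rubber grip, on its centre line, 156 mm above the counter. Grip level, 27 mm in diameter, 110 mm long; this point is 110 mm from the breakaway pivot and, when straight, 170 mm from the bolt axis. x points outwards, z up. The wrench is captive on the bolt and turns only level. What stands below the grip is under 110 mm tall.
- jar: Glass jar with wooden lid, 72 mm across, 105 mm high; bystander. Origin: centre of its underside.
- cake_ring: Steel cake ring, 80 mm across, 45 mm high, standing on the counter below the wrench; bystander. Origin: centre of its underside.
- cake_turner: Steel cake turner with wooden handle lying on the counter; bystander. Origin: underside, near its middle.
- bowl: White bowl, 100 mm across, 45 mm high; bystander. Origin: centre of its underside.
- tin: Metal tin with paper label, 68 mm across, 90 mm high; bystander. Origin: centre of its underside.

How it is judged:
By the outcome, as a careful person would: the job done as asked, in the order asked, and still so for the second after the job is handed in, with the robot touching nothing.
It also fails if it takes over 58 s, if anything falls off the work surface, if the arm or the gripper's body presses on something with over 40 N, if the wrist force passes 120 N, or if a joint passes its speed limit or range.

## Robot

A 7-joint arm with a two-finger parallel gripper is mounted at the origin on the work surface. World frame = base frame: x ahead of the robot, y to its left, z up, the work surface at z = 0. Lengths are in m, angles in rad, forces in N, time in s.
With the tool pointing down it reaches from about 0.35 to 0.9 m from the base axis. Payload 8.1 kg.
Tool frame: the origin (TCP) lies between the finger pads; the fingertips stand 17 mm ahead of it and the grasp point (between the pads) lies 2 mm behind it; z points along the fingers, y is the line along which they close (so a half turn about z gives the same grasp; the last joint's range is limited). The gripper opens to 92 mm and grips with 3 to 60 N. Pads are 19 mm wide; open, the fingers measure 130 mm over their backs; the gripper's body (75 mm by 190 mm) begins 47 mm behind the grasp point.
Start: joints at [1.015, 0.434, 0.025, 1.573, -0.012, 1.134, -0.075], TCP at [0.273, -0.562, 0.244] pointing down, gripper open.
Joint ranges: [-2.62, 2.62], [-0.44, 2.09], [-1.27, 1.32], [0.08, 2.57], [-1.32, 4.46], [0.12, 2], [-2.74, 2.74]. Speed limits (rad/s): [2.22, 2.22, 3.01, 3.01, 3.14, 3.14, 3.14].

## Interface

Orientations are given as a unit quaternion [x, y, z, w].
In Python, from workcell import r gives the robot as it stands.
- The arm moves only by the tool drive_tool, never from a script. Its arguments are lists of equal length, an entry for each row: "offset": the shift along the world's x, y, z in m, a list of three; "yaw": the turn about the world's z in rad. A call has exactly 10 rows; each row shifts and turns the commanded pose from where the row before left it; what a row does not reach is not made up. A row lasts 1/8 s, in which the tool goes at most 62.5 mm and 10.7 degrees, less where a joint would pass 70% of its speed; a pose out of reach is approached as far as the arm can. A call is refused whole if a number of a shift passes 0.0625 or a number of a turn 0.188, either way. A call with a gripper value outside its range is refused whole. "gripper" is the opening, from 0 (shut) to 1 (fully open), set as the call begins (left out, the last holds). The fingers move at their own pace and stop on an object; "force" is the grip in N (left out, the last holds). Time passes only in rows, so rows that do not move let the fingers close, or fill a call up. It gives the time, the measured TCP pose, the force, the opening and the grip force at its end, in the units of the state.
- r.read_state(): the state, without advancing time (a new reading comes with each control period).
- r.read_camera(name): name is "scene" or "top"; returns the picture (400x640x3 uint8, blue, green, red); there is no depth.
- r.calibration(name): a dict with "vertical_fov" (degrees; the focal length in pixels is half the picture's height over the tangent of half this angle, whatever the lens; pixels are square), "cx", "cy" (the principal point, pixels), "rvec" (rotation vector, rad) and "tvec" (3), from world to camera coordinates, as OpenCV has them. Camera axes: x right, y down, z forward; pixel columns grow to the right and rows downward; lengths in m; the calibration is good to about 2 mm. A picture is of the moment at which its call begins. calibration takes no time and is no camera call.
- r.finish_job(): hands the job in; it is judged then, once.
Trained networks look in the newest picture that a camera, given by its name, has taken for a name from the list of things; names that differ only in an ending like _2 or _b are one class to them, and where a whole thing is asked for, a point or a joint stands for the part that bears it (a point fixed in the world has none). Each returns a list of dicts, best first, with "conf" (0 to 1); they miss things now and then, are a little off and sometimes report something else, mostly with a low value. They report only what shows in the picture. A call takes as long as a camera call.
- r.recognise(label, camera): "box" ([centre column, centre row, width, height] in pixels, round what is visible of it).
- r.masks_of(label, camera): "region" (400x640 bool, what is visible of it) and "box" ([centre column, centre row, width, height] in pixels, round what is visible of it).
- r.pinpoint(label, camera): "position" ([column, row] in pixels: a listed point, or the origin of a listed thing).
The state is a dict: "t": time; "q": joint angles; "joint_vel": joint speeds; "joint_torque": joint torques, N m; "tool_pos": TCP position; "tcp_rot": TCP orientation; "force": force on the tool from outside, world axes, zero at the start; "wrist_torque": the same for the moment, N m; "grip_width": opening from 0.0 (shut) to 1.0 (fully open); "grasp_force": force on a finger pad.
Only numpy, scipy, OpenCV 4.12 (cv2) and the standard library are available. Lean on these libraries where they do the work, as an engineer would, in place of code of your own. Each camera call takes 0.05 s, during which the arm holds its last target. There are 200 camera calls.

## Working session

There is one attempt and no reset: what is moved stays moved. The work goes in short steps, Python scripts to look and compute and a tool call to move; the robot and the scene stay as the last step left them, time stands still between calls to the robot, and variables do not carry over. Pictures are saved under pics/ and viewed, at most 10 in all, crops included, and the job is handed in when it is done.

Besides the shell and the picture viewer there is one more tool, called as name([rows], argument=value, ...), one row to a line, values as JSON. drive_tool: Moves the arm, as the interface text tells. Its arguments: {"type":"object","properties":{"offset":{"type":"array","items":{"type":"array","items":{"type":"number"}}},"yaw":{"type":"array","items":{"type":"number"}},"gripper":{"type":"number"},"force":{"type":"number"}},"required":["offset","yaw"]}

```bash
ls; mkdir -p pics; cat > h.py <<'E'
import numpy as np, cv2
from workcell import r
def cam(n):
    c=r.calibration(n); f=200/np.tan(np.radians(c["vertical_fov"])/2)
    R=cv2.Rodrigues(np.array(c["rvec"],float))[0]; t=np.array(c["tvec"],float).ravel()
    return f,c["cx"],c["cy"],R,t,c
def ray(n,p):
    f,cx,cy,R,t,_=cam(n); d=R.T@np.array([(p[0]-cx)/f,(p[1]-cy)/f,1]); return -R.T@t,d
def atz(n,p,z):
    o,d=ray(n,p); return o+d*(z-o[2])/d[2]
def proj(n,P):
    f,cx,cy,R,t,_=cam(n); q=R@np.array(P)+t; return np.array([cx+f*q[0]/q[2],cy+f*q[1]/q[2]])
def tri(a,b):
    (o1,d1),(o2,d2)=ray(*a),ray(*b)
    s=np.linalg.lstsq(np.array([d1,-d2]).T,o2-o1,rcond=None)[0]
    p,q=o1+s[0]*d1,o2+s[1]*d2; return (p+q)/2,np.linalg.norm(p-q)
E
cat > a.py <<'E'
from h import *
np.set_printoptions(precision=3,suppress=True)
for n in("scene","top"):
    cv2.imwrite(f"pics/{n}0.png",r.read_camera(n)); print(n,r.calibration(n))
zs=dict(mill=0,cover_hinge=.1265,cover_edge=None,bolt_axis=.156,wrench_pivot=.156,wrench_grip=.156,jar=0,cake_ring=0,cake_turner=0,bowl=0,tin=0)
for k,z in zs.items():
    g={}
    for n in("scene","top"):
        l=r.pinpoint(k,n)
        if l: g[n]=l[0]["position"]; print(k,n,np.round(l[0]["position"],1),round(l[0]["conf"],2), atz(n,g[n],z) if z is not None else "")
    if len(g)==2: print("   tri",*tri(("scene",g["scene"]),("top",g["top"])))
print(r.read_state())
E
python3 a.py
```

```text
pics
scene {'vertical_fov': 50.41149450114807, 'cx': 326.8540254125935, 'cy': 202.5793917745112, 'rvec': array([ 1.56 ,  2.305, -0.614]), 'tvec': array([ 0.129, -0.401,  1.545])}
top {'vertical_fov': 55.28438543594952, 'cx': 318.146662880207, 'cy': 197.76719549875597, 'rvec': array([ 2.192, -2.154,  0.117]), 'tvec': array([0.044, 0.574, 1.168])}
mill top [314.2 193.2] 0.82 [0.591 0.067 0.   ]
cover_hinge scene [347.4 233.9] 0.78 [0.614 0.164 0.127]
cover_hinge top [277.8 181.9] 0.83 [0.607 0.172 0.127]
   tri [0.61  0.168 0.122] 0.009357938201876645
cover_edge scene [360.2 213. ] 0.73 
cover_edge top [258. 167.] 0.81 
   tri [0.624 0.2   0.284] 0.013853516006967641
bolt_axis scene [289.5 188.7] 0.73 [ 0.558 -0.026  0.156]
bolt_axis top [343.5 197. ] 0.92 [ 0.564 -0.016  0.156]
   tri [ 0.564 -0.018  0.168] 0.006932080604141828
wrench_pivot scene [269.  179.4] 0.64 [ 0.552 -0.09   0.156]
wrench_grip scene [235.  169.5] 0.72 [ 0.558 -0.193  0.156]
wrench_grip top [408.4 198.8] 0.63 [ 0.562 -0.198  0.156]
   tri [ 0.561 -0.194  0.16 ] 0.006154660644791897
jar scene [227.8 215.7] 0.64 [ 
[... 533 characters left out ...]
8 0.273 0.   ]
   tri [0.458 0.269 0.015] 0.0025609162266034473
tin scene [367.1 280.1] 0.94 [0.668 0.249 0.   ]
tin top [376.2 224.6] 0.61 [ 0.494 -0.133  0.   ]
   tri [ 0.555  0.048 -0.119] 0.41186212665460703
{'t': 1.2, 'q': array([ 1.015,  0.435,  0.025,  1.573, -0.012,  1.134, -0.075]), 'joint_vel': array([ 0.   ,  0.   , -0.001, -0.001,  0.001,  0.001, -0.002]), 'joint_torque': array([ -0.001, -66.77 ,   0.983, -31.482,  -0.061,   0.033,   0.   ]), 'tool_pos': array([ 0.273, -0.562,  0.244]), 'tcp_rot': array([ 0.974,  0.224, -0.   ,  0.   ]), 'force': array([-0.276,  0.105, -1.162]), 'wrist_torque': array([-0.049, -0.03 , -0.003]), 'grasp_force': 0.0, 'grip_width': 0.997617183939739}
```

View pics/scene0.png

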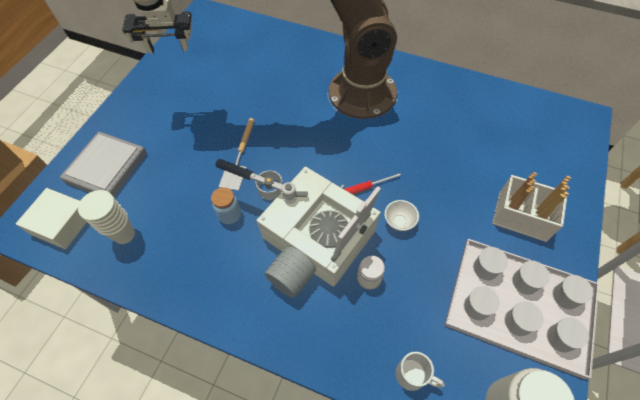

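View pics/top0.png

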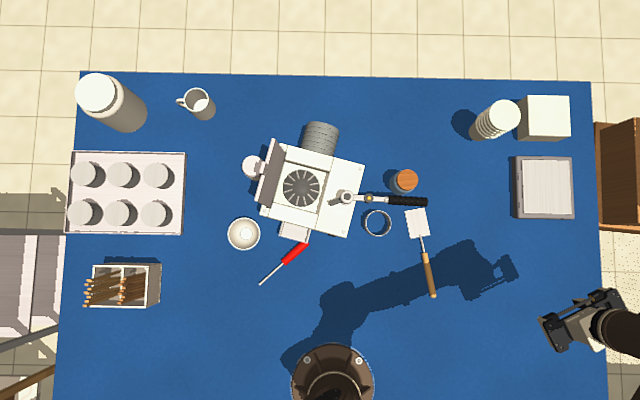

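The scene camera shows the mill at about (325,225) with its cover standing open and leaning back at (357,215). The wrench runs from the bolt at (289,188) to the grip at (235,168). In the top view the bolt is at (344,197) and the grip at (408,200). The cover is seen edge-on at (265,175), with the tin behind it at (251,167) and the jar at (405,180). Next I fit the mill and wrench poses.

```bash
cat > b.py <<'E'
from h import *
import json
from scipy.optimize import least_squares
np.set_printoptions(precision=3,suppress=True)
obs=[]
for n in("scene","top"):
    im=r.read_camera(n)
    for k in("mill","cover_hinge","cover_edge","bolt_axis","wrench_pivot","wrench_grip"):
        for _ in range(2):
            l=r.pinpoint(k,n)
            if l: obs.append((n,k,np.array(l[0]["position"]),l[0]["conf"]))
            if _==0: r.read_camera(n)
def model(p):
    x,y,a,th,w,b=p; c,s=np.cos(a),np.sin(a)
    M=lambda u,v,z:np.array([x+c*u-s*v,y+s*u+c*v,z])
    B=M(0,-.1,.156); 
    D=lambda q:np.array([np.cos(q),np.sin(q),0])
    P=B+.06*D(w); G=P+.11*D(w-b)
    return dict(mill=M(0,0,0),cover_hinge=M(0,.107,.1265),cover_edge=M(0,.107-.15*np.cos(th)+.005*np.sin(th),.1265+.15*np.sin(th)+.005*np.cos(th)),bolt_axis=B,wrench_pivot=P,wrench_grip=G)
def res(p):
    m=model(p); return np.concatenate([proj(n,m[k])-u for n,k,u,c in obs]+[[p[5]*20]])
s=least_squares(res,[.585,.067,-.25,1.75,-1.57,0],loss="soft_l1",f_scale=2)
print(s.x)
m=model(s.x)
for k in m: print(k,m[k])
for n,k,u,c in obs: print(n,k,u,round(c,2),(proj(n,m[k])-u).round(1))
E
python3 b.py
python3 - <<'E'
import cv2
i=cv2.imread('pics/top0.png')[120:250,225:435]; cv2.imwrite('pics/topc.png',cv2.resize(i,None,fx=3.8,fy=3.8,interpolation=2))
E
```

```text
[ 0.588  0.073 -0.249  1.68  -1.618 -0.011]
mill [0.588 0.073 0.   ]
cover_hinge [0.614 0.176 0.127]
cover_edge [0.619 0.197 0.275]
bolt_axis [ 0.563 -0.024  0.156]
wrench_pivot [ 0.56  -0.084  0.156]
wrench_grip [ 0.556 -0.194  0.156]
scene mill [320.4 232.8] 0.74 [-0.8  1.9]
scene mill [318.1 234.9] 0.93 [ 1.5 -0.2]
scene cover_hinge [349.9 233.4] 0.84 [1.7 2.2]
scene cover_hinge [350.4 234.9] 0.58 [1.2 0.7]
scene cover_edge [360.5 214.5] 0.86 [ 2.  -1.7]
scene cover_edge [360.4 210.6] 0.91 [2.1 2.2]
scene bolt_axis [289.7 190.7] 0.77 [-0.5 -0.5]
scene bolt_axis [291.6 193. ] 0.96 [-2.4 -2.8]
scene wrench_pivot [269.3 182. ] 0.87 [0.4 0.5]
scene wrench_pivot [270.7 181.4] 0.88 [-1.   1.1]
scene wrench_grip [238.2 168.4] 0.77 [-3.4  0.6]
scene wrench_grip [235.7 169.2] 0.75 [-0.9 -0.2]
top mill [314.7 196. ] 0.62 [-2.2 -1.9]
top mill [313.9 192.3] 0.97 [-1.4  1.8]
top cover_hinge [274.5 180. ] 0.73 [ 1.9 -0.4]
top cover_hinge [274.6 180.8] 0.98 [ 1.8 -1.2]
top cover_edge [260.3 168.9] 0.79 [ 1.9 -0.3]
top cover_edge [260.8 166.3] 0.74 [1.4 2.3]
top bolt_axis [346.8 197. ] 0.64 [-0.3  0.4]
top bolt_axis [346.4 197.3] 0.58 [0.1 0.1]
top wrench_pivot [367.8 197.3] 0.78 [0.1 1.5]
top wrench_pivot [364.1 198.9] 0.96 [ 3.8 -0.1]
top wrench_grip [408.  200.4] 0.63 [-0.9  0.5]
top wrench_grip [409.7 199.7] 0.94 [-2.6  1.2]
```

View pics/topc.png

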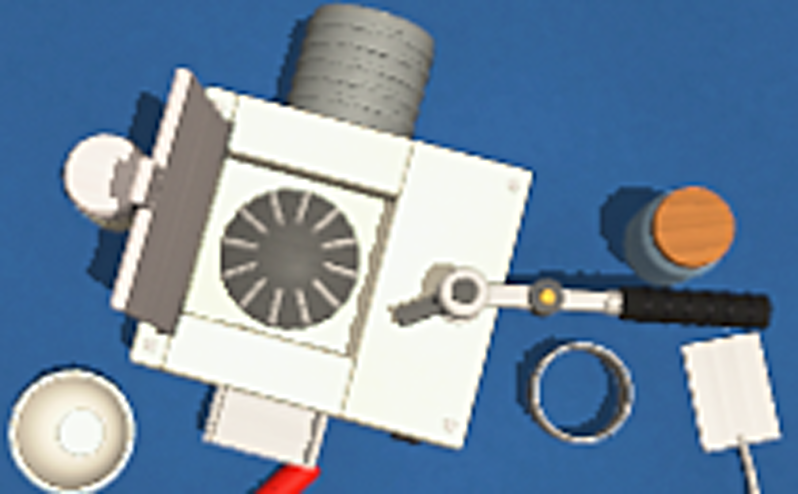

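The fit agrees with the picture: bolt at (0.563, -0.024), cover at about 1.68 rad, mill yaw -0.25. The grip lies beside the jar at its lid edge, and the dog still has about 0.6 rad to go. I'll move behind the cover with closed fingers.

drive_tool([
  [0,0,0.052],
  [0,0,0.052],
  [0,0,0.052],
  [0.024,0.054,0],
  [0.024,0.054,0],
  [0.024,0.054,0],
  [0.024,0.054,0],
  [0.024,0.054,0],
  [0.024,0.054,0],
  [0.024,0.054,0],
], yaw=[0.173,0.173,0.173,0.173,0.173,0,0,0,0,0], gripper=0, force=20)

```text
t: 4.35
tool_pos: [0.4418, -0.1823, 0.4001]
tcp_rot: [0.791, 0.612, 0.0, 0.0]
force: [1.1, 0.1, -0.3]
grip_width: 0.012
grasp_force: 0.0
```

drive_tool([
  [0.024,0.054,0],
  [0.024,0.054,0],
  [0.024,0.054,0],
  [0.024,0.054,0],
  [0.024,0.054,0],
  [0.024,0.054,0],
  [0.024,0.054,0],
  [0.022,0.053,0],
  [0,0,-0.045],
  [0,0,-0.045],
], yaw=[0,0,0,0,0,0,0,0,0,0])

```text
t: 5.6
tool_pos: [0.6315, 0.2484, 0.3085]
tcp_rot: [0.79, 0.613, 0.0, -0.0]
force: [0.1, -0.2, 0.0]
grip_width: 0.01
grasp_force: 0.0
```

drive_tool([
  [0,0,-0.0435],
  [-0.0037,-0.0145,0],
  [-0.0037,-0.0145,0],
  [-0.0037,-0.0145,0],
  [-0.0037,-0.0145,0],
  [-0.004,-0.0157,-0.0015],
  [-0.004,-0.0157,-0.0015],
  [-0.0038,-0.0148,-0.0057],
  [-0.0038,-0.0148,-0.0057],
  [-0.0033,-0.0131,-0.009],
], yaw=[0,0,0,0,0,0,0,0,0,0])

```text
t: 6.85
tool_pos: [0.5973, 0.1136, 0.2421]
tcp_rot: [0.791, 0.612, -0.0, 0.0]
force: [1.1, 1.4, 0.7]
grip_width: 0.002
grasp_force: 0.9
```

```bash
python3 - <<'E'
from h import *
i=r.read_camera("scene")[120:270,215:415]; cv2.imwrite('pics/s1.png',cv2.resize(i,None,fx=4,fy=4,interpolation=2)); print(r.read_state()["force"])
E
```

```text
[-0.56605208 -1.02455857 -1.29601432]
```

View pics/s1.png

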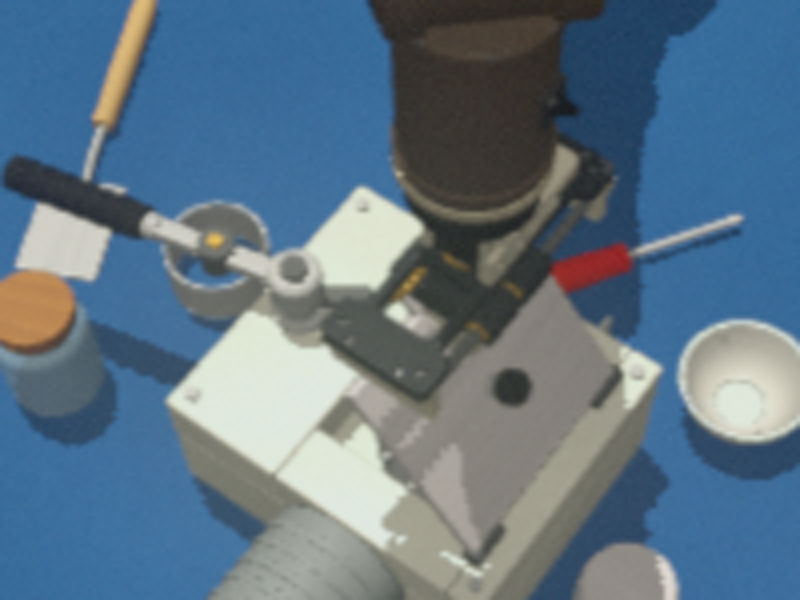

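The cover has followed to about 50°, with the gripper behind its free edge and the black knob visible at crop (512,387). I'll keep pushing along the arc.

drive_tool([
  [-0.0027,-0.0107,-0.0067],
  [-0.0026,-0.0101,-0.0126],
  [-0.0026,-0.0101,-0.0126],
  [-0.0016,-0.0064,-0.0148],
  [-0.0016,-0.0064,-0.0148],
  [-0.0007,-0.0029,-0.0105],
  [-0.0007,-0.0029,-0.0105],
  [0,0,-0.008],
  [0,0,-0.004],
  [0,0,-0.003],
], yaw=[0,0,0,0,0,0,0,0,0,0])

```text
t: 8.15
tool_pos: [0.5852, 0.0654, 0.1483]
tcp_rot: [0.791, 0.612, -0.0, 0.001]
force: [-19.4, -6.4, 52.5]
grip_width: 0.004
grasp_force: 26.2
```

The force rose to 52 N with the fingertip at z = 0.131, which is where a shut cover should be. Now I lift and go to the +x side of the wrench grip.

drive_tool([
  [0,0,0.01],
  [0,0,0.04],
  [0,0,0.042],
  [0.005,-0.051,0],
  [0.005,-0.051,0],
  [0.005,-0.051,0],
  [0.005,-0.051,0],
  [0.006,-0.052,0],
  [0,0,0],
  [0,0,0],
], yaw=[0,0,0,0,0,0,0,0.1,0.1,0])

```text
t: 9.4
tool_pos: [0.6113, -0.1908, 0.2372]
tcp_rot: [0.726, 0.688, 0.0, -0.0]
force: [-0.2, 0.7, -0.1]
grip_width: 0.006
grasp_force: 0.0
```

```bash
cat > b2.py <<'E'
exec(open('b.py').read().replace('def res','K=1\ndef res'))
i=np.hstack([r.read_camera("scene")[120:270,215:395],r.read_camera("top")[125:275,250:450]]); cv2.imwrite('pics/%s.png'%__import__("sys").argv[1],cv2.resize(i,None,fx=2.1,fy=2.1,interpolation=2)); print(r.read_state()["t"])
E
python3 b2.py s2
```

```text
[ 0.587  0.074 -0.23   0.049 -1.638 -0.028]
mill [0.587 0.074 0.   ]
cover_hinge [0.611 0.179 0.127]
cover_edge [0.577 0.033 0.139]
bolt_axis [ 0.564 -0.023  0.156]
wrench_pivot [ 0.56  -0.083  0.156]
wrench_grip [ 0.556 -0.193  0.156]
scene mill [316.9 232.5] 0.91 [3.4 2.1]
scene mill [289.7 191.3] 0.4 [30.6 43.3]
scene cover_hinge [351.7 231.9] 0.67 [1.1 3. ]
scene cover_hinge [350.5 233.7] 0.57 [2.3 1.2]
scene cover_edge [307.5 204.1] 0.67 [-0.7  0.2]
scene cover_edge [308.7 205.7] 0.77 [-1.9 -1.4]
scene bolt_axis [292.8 188.5] 0.81 [-3.3  2.1]
scene bolt_axis [291.  191.2] 0.82 [-1.5 -0.6]
scene wrench_pivot [270.9 182.3] 0.88 [-0.7  0.2]
scene wrench_pivot [270.8 178.9] 0.58 [-0.6  3.6]
scene wrench_grip [238.9 168.7] 0.81 [-3.5  0.3]
scene wrench_grip [237.7 168.6] 0.63 [-2.3  0.4]
top mill [311.8 193.1] 0.81 [0.1 1.3]
top mill [314.9 196.4] 0.63 [-3. -2.]
top cover_hinge [277.4 182.9] 0.82 [-1.8 -2.3]
top cover_hinge [274.4 178.1] 0.86 [1.2 2.5]
top cover_edge [327.5 190.4] 0.94 [-1.5  2.4]
top cover_edge [324.1 190.3] 0.89 [1.9 2.5]
top bolt_axis [344.1 196.5] 0.66 [1.9 0.6]
top bolt_axis [345.9 193.9] 0.72 [0.1 3.2]
top wrench_pivot [368. 197.] 0.72 [-0.6  1.9]
top wrench_grip [405.9 198.5] 0.66 [0.7 2.7]
top wrench_grip [406.9 200.3] 0.56 [-0.3  0.9]
11.4
```

View pics/s2.png

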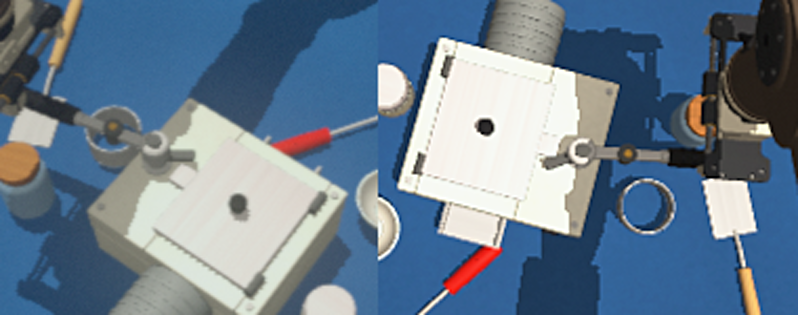

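The cover lies flat and shut: its edge is on the housing and the tongue sits beside the dog. The wrench has not moved and the bystanders are in place. Now I go down beside the grip and start turning.

drive_tool([
  [0,0,-0.0405],
  [0,0,-0.0405],
  [-0.0075,0,0],
  [-0.0075,-0.001,0],
  [-0.0075,-0.001,0],
  [-0.0086,-0.001,0],
  [-0.0086,-0.0006,0],
  [-0.0086,-0.0002,0],
  [-0.0086,0.0003,0],
  [-0.0086,0.0007,0],
], yaw=[0,0,0,0,0,-0.05,-0.05,-0.05,-0.05,-0.05])

```text
t: 12.65
tool_pos: [0.5465, -0.1941, 0.1582]
tcp_rot: [0.806, 0.591, 0.001, 0.002]
force: [2.2, -1.7, 0.4]
grip_width: 0.006
grasp_force: 1.1
```

drive_tool([
  [-0.0052,0.0006,0],
  [-0.0051,0.0007,0],
  [-0.0051,0.0009,0],
  [-0.0051,0.0011,0],
  [-0.0051,0.0012,0],
  [-0.005,0.0014,0],
  [-0.005,0.0015,0],
  [-0.0049,0.0017,0],
  [-0.0049,0.0018,0],
  [-0.0048,0.0019,0],
], yaw=[-0.03,-0.03,-0.03,-0.03,-0.03,-0.03,-0.03,-0.03,-0.03,-0.03])

```text
t: 13.9
tool_pos: [0.4952, -0.1804, 0.1563]
tcp_rot: [0.886, 0.464, 0.0, -0.0]
force: [3.0, 1.5, 0.6]
grip_width: 0.001
grasp_force: 1.0
```

drive_tool([
  [-0.0016,0.0007,0],
  [-0.0016,0.0007,0],
  [-0.0016,0.0007,0],
  [-0.0015,0.0007,0],
  [-0.0015,0.0008,0],
  [-0.0015,0.0008,0],
  [-0.0015,0.0008,0],
  [-0.0015,0.0008,0],
  [-0.0015,0.0008,0],
  [-0.0015,0.0008,0],
], yaw=[-0.01,-0.01,-0.01,-0.01,-0.01,-0.01,-0.01,-0.01,-0.01,-0.01])

```text
t: 15.15
tool_pos: [0.4816, -0.1743, 0.1566]
tcp_rot: [0.908, 0.42, 0.001, 0.001]
force: [8.0, -4.5, -5.1]
grip_width: 0.006
grasp_force: 4.3
```

The force rose to about 9 N, so the bolt is at its stop. I'll push on gently along the pivot's arc and watch the force.

drive_tool([
  [-0.0013,0.0005,0],
  [-0.0013,0.0005,0],
  [-0.0013,0.0006,0],
  [-0.0013,0.0006,0],
  [-0.0013,0.0006,0],
  [-0.0013,0.0006,0],
  [-0.0013,0.0006,0],
  [-0.0013,0.0006,0],
  [-0.0012,0.0007,0],
  [-0.0012,0.0007,0],
], yaw=[-0.012,-0.012,-0.012,-0.012,-0.012,-0.012,-0.012,-0.012,-0.012,-0.012])

```text
t: 16.4
tool_pos: [0.4693, -0.168, 0.1568]
tcp_rot: [0.931, 0.365, 0.002, 0.001]
force: [10.0, -2.9, -4.9]
grip_width: 0.0
grasp_force: 4.2
```

```bash
python3 - <<'E'
from h import *
s=r.read_camera("scene");t=r.read_camera("top")
i=np.hstack([cv2.resize(s[130:230,210:310],(400,400),interpolation=2),cv2.resize(t[160:260,325:425],(400,400),interpolation=2)]); cv2.imwrite('pics/s3.png',i)
for n in("scene","top"):
  for k in("bolt_axis","wrench_pivot","wrench_grip"):
    l=r.pinpoint(k,n)
    if l: print(n,k,l[0]["conf"],np.round(l[0]["position"],1),atz(n,l[0]["position"],.156).round(3))
print(r.read_state()["force"],r.read_state()["t"])
E
```

```text
scene bolt_axis 0.74 [291.3 191.2] [ 0.564 -0.018  0.156]
scene wrench_pivot 0.64 [278.1 172.5] [ 0.522 -0.077  0.156]
scene wrench_grip 0.7 [270.1 146.5] [ 0.449 -0.137  0.156]
top bolt_axis 0.79 [344.5 196.5] [ 0.565 -0.019  0.156]
top wrench_pivot 0.98 [361.8 210.4] [ 0.527 -0.067  0.156]
[ 8.9498266  -2.71487795 -4.10080034] 16.8
```

View pics/s3.png

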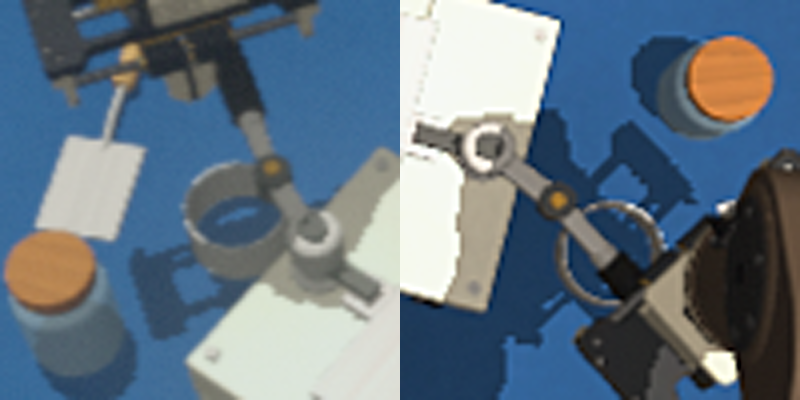

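The top view shows the head at about 38° and the handle at about 47.6°, so the bend is about 9–10° (0.165 rad), right at the threshold. I'll push about 8 mm more (+0.07 rad), then back off the same way.

drive_tool([
  [-0.0014,0.0008,0],
  [-0.0014,0.0008,0],
  [-0.0014,0.0008,0],
  [-0.0014,0.0008,0],
  [-0.0014,0.0008,0],
  [0.006,-0.003,0],
  [0.01,-0.006,0],
  [0.01,-0.006,0],
  [0,0,0.06],
  [0,0,0.06],
], yaw=[-0.012,-0.012,-0.012,-0.012,-0.012,0,0,0,0,0])

```text
t: 18.05
tool_pos: [0.4863, -0.1782, 0.2772]
tcp_rot: [0.941, 0.337, -0.001, -0.001]
force: [0.9, -1.0, 0.3]
grip_width: 0.003
grasp_force: 0.0
```

drive_tool([
  [0,0,0.06],
  [0,-0.06,0],
  [0,-0.06,0],
  [0,-0.06,0],
  [0,-0.06,0],
  [0,-0.06,0],
  [0,-0.06,0],
  [0,0,0],
  [0,0,0],
  [0,0,0],
], yaw=[0,0,0,0,0,0,0,0,0,0])

```text
t: 19.3
tool_pos: [0.4872, -0.5368, 0.3367]
tcp_rot: [0.941, 0.338, 0.0, -0.0]
force: [1.3, 0.2, 0.0]
grip_width: 0.009
grasp_force: 0.0
```

```bash
sed -i 's/1.75,-1.57,0\]/.02,-2.25,.2]/; s/\[\[p\[5\]\*20\]\]/[[0]]/' b.py; python3 - <<'E'
from h import *
s=r.read_camera("scene");t=r.read_camera("top")
i=np.hstack([cv2.resize(s[130:280,210:360],(400,400),interpolation=2),cv2.resize(t[170:245,335:410],(400,400),interpolation=2)]); cv2.imwrite('pics/s4.png',i)
E
python3 b.py | head -7
```

```text
[ 0.586  0.072 -0.242  0.006 -2.184  0.351]
mill [0.586 0.072 0.   ]
cover_hinge [0.612 0.176 0.127]
cover_edge [0.576 0.03  0.132]
bolt_axis [ 0.562 -0.025  0.156]
wrench_pivot [ 0.528 -0.074  0.156]
wrench_grip [ 0.437 -0.137  0.156]
```

View pics/s4.png

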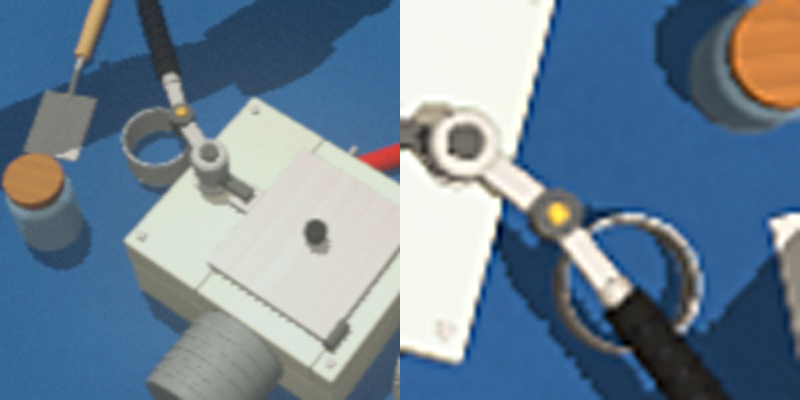

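The wrench is bent and released, the dog points over the tongue, and the bystanders are in place. I'll measure the bend more exactly, using the yellow pivot cap and the dark grip before and after.

```bash
cat > c.py <<'E'
from h import *
def dot(im,n,near):
    h=cv2.cvtColor(im,cv2.COLOR_BGR2HSV); m=cv2.inRange(h,(18,120,120),(32,255,255))
    ys,xs=np.nonzero(m); k=np.hypot(xs-near[0],ys-near[1])<6; w=h[ys[k],xs[k],1].astype(float)
    return atz(n,(np.average(xs[k],weights=w),np.average(ys[k],weights=w)),.168)[:2],k.sum()
def grip(im,n,P,G):
    m=np.zeros(im.shape[:2],np.uint8); a,b=[proj(n,[*(P+(G-P)*f),.156]) for f in(.6,1.45)]
    cv2.line(m,tuple(int(v) for v in a.round()),tuple(int(v) for v in b.round()),255,11)
    m&=(im.max(2)<60).astype(np.uint8)*255
    ys,xs=np.nonzero(m); W=np.array([atz(n,(x,y),.156)[:2] for x,y in zip(xs,ys)]); c=W.mean(0)
    d=np.linalg.svd(W-c)[2][0]; d*=np.sign(d@(G-P)); return c,np.arctan2(d[1],d[0]),len(W)
for n in("top","scene"):
    A=cv2.imread(f"pics/{n}0.png"); B=r.read_camera(n)
    P0,G0=np.array([.56,-.084]),np.array([.556,-.194]); P1,G1=np.array([.528,-.074]),np.array([.437,-.137])
    D0,k0=dot(A,n,proj(n,[*P0,.168])); D1,k1=dot(B,n,proj(n,[*P1,.168]))
    c0,a0,n0=grip(A,n,P0,G0); c1,a1,n1=grip(B,n,P1,G1)
    a0b=np.arctan2(*(c0-D0)[::-1]); a1b=np.arctan2(*(c1-D1)[::-1])
    for x0,x1 in((a0,a1),(a0b,a1b)):
        Bo=D0-.06*np.array([np.cos(x0),np.sin(x0)]); v=D1-Bo; h=np.arctan2(v[1],v[0])
        print(n,k0,k1,n0,n1,"bolt",Bo.round(3),"r",np.linalg.norm(v).round(4),"start",x0.round(3),"head",h.round(3),"grip",x1.round(3),"bend",(h-x1).round(3), np.linalg.norm(c1-D1).round(3))
print(r.read_state()["t"])
E
python3 c.py
```

```text
top 13 14 336 331 bolt [ 0.566 -0.025] r 0.0605 start -1.627 head -2.222 grip -2.497 bend 0.275 0.109
top 13 14 336 331 bolt [ 0.565 -0.025] r 0.06 start -1.615 head -2.213 grip -2.482 bend 0.269 0.109
scene 8 9 124 188 bolt [ 0.564 -0.027] r 0.0616 start -1.64 head -2.246 grip -2.469 bend 0.223 0.112
scene 8 9 124 188 bolt [ 0.56  -0.027] r 0.0591 start -1.567 head -2.187 grip -2.463 bend 0.276 0.112
21.4
```

The bend measures about 0.26 rad, inside the 0.15–0.35 band. The bolt travelled about 0.60 rad, which fits it being at the stop, and the cover is shut. I'm handing in.

```bash
python3 -c "
from workcell import r
print(r.finish_job())"
```

```text
the job is handed in; nothing more can be done
None
```

The job is handed in at about 21 s of the 58 s allowed: the cover is fully shut, the bolt is at its stop, the handle is bent about 0.26 rad, and the gripper is clear with the bystanders left where they were.

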